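Release the spring lid of a tool case by its two push catches

ROBOT

A 6-joint arm with a two-finger parallel gripper is mounted at the origin on the work surface. World frame = base frame: x ahead of the robot, y to its left, z up, the work surface at z = 0. Lengths are in mm, angles in rad, forces in N, time in s.
With the tool pointing down it reaches from about 400 to 925 mm from the base axis. Payload 3.4 kg.
Tool frame: the origin (TCP) lies on the mounting face of the last link; the fingertips stand 173 mm ahead of it and the grasp point (between the pads) lies ahead of it (manip.tcp_to_grasp is the y of the grasp point in the tool frame, in mm); y points along the fingers, x is the direction in which the jaws open and shut, and the axes are right-handed (so a half turn about y gives the same grasp; the last joint's range is limited). The gripper opens to 85 mm and grips with 20 to 120 N. Pads are 22 mm wide; open, the fingers measure 114 mm over their backs; the gripper's body (76 mm by 85 mm) begins 54 mm behind the grasp point. The pads swing forward as they close: fully open they stand 13 mm farther back than shut.
Start: joints at [-1.202, 0.307, 1.506, -0, 1.328, -0.073], TCP at [245.83, -519.808, 404.705] pointing down, gripper open.
Joint ranges: [-3.12, 3.12], [-1.05, 2.28], [0.14, 2.33], [-1.42, 4.57], [0.1, 2.73], [-2.68, 2.68]. Speed limits (rad/s): [2.57, 2.57, 3.14, 3.14, 3.14, 3.14].

INTERFACE

Orientations are given as [roll, pitch, yaw] about the fixed x, y, z axes, in that order (R = Rz(yaw) Ry(pitch) Rx(roll)).
In Python, from cell import manip, imaging gives the robot as it stands.
- The arm moves only by the shell command python3 -m pendant 'ROWS' [FORCE]. ROWS is JSON, a list of rows, each a list of 3 entries, a list of its own where there are three numbers: the shift along the tool's x, y, z in cm, then the turn, a rotation vector about the tool's x, y, z in degrees, then the finger opening in cm, from 0 to 8.54. In form: [[[tx, ty, tz], [ax, ay, az], fingers], ...]. A call has 1 to 5 rows; each row is the pose to reach, as a shift and turn from the pose commanded when the call began, along the tool's axes at that moment; what a row does not reach only later rows make up. A row lasts 1/12 s, in which the tool goes at most 41.7 mm and 7.16 degrees, less where a joint would pass 70% of its speed; a pose out of reach is approached as far as the arm can. A call with a gripper value outside its range is refused whole. The fingers move at their own pace and stop on an object; FORCE is the grip in N (left out, the last holds). Time passes only in rows, so rows that repeat a pose let the fingers close. It gives the time, the measured TCP pose, the force and the opening at its end, in the units of the state.
- manip.read_state(): the state, without advancing time (a new reading comes with each control period).
- imaging.grab_frame(name): name is "scene" or "top" or "wrist"; returns a dict with "image" (480x640x3 uint8, red, green, blue), "range_z" (480x640 float32, mm along the optical axis (not along the pixel's ray), 0 where there is no reading), "K" (3x3 intrinsics, pixels), "eye" and "attitude" of the camera in the world. Camera axes: x right, y up, looking along -z (the intrinsics and any distortion apply to the point x, -y, -z); pixel columns grow to the right and rows downward; lengths in mm; the calibration is good to about 2 mm. A picture is of the moment at which its call begins.
- manip.job_done(): hands the job in, once; it reports no verdict.
The state is a dict: "time": time; "joint_pos": joint angles; "joint_velocities": joint speeds; "tau": joint torques, N m; "tcp_pos": TCP position; "tool_rot": TCP orientation; "ft_force": force on the tool from outside, world axes, zero at the start; "moment": the same for the moment, N m; "finger_gap": finger opening in mm.
Only numpy, scipy, OpenCV 4.12 (cv2) and the standard library are available. Lean on these libraries where they do the work, as an engineer would, in place of code of your own. Each camera call takes 0.05 s, during which the arm holds its last target. There are 200 camera calls.

TASK

Open the red tool case: with the two fingertips press its two yellow push catches down together and keep holding both down while the lid slowly springs up, until it has come free of the catches (let go too soon and it is caught again); then take the fingers away, so that both catches spring back up and the lid stays ajar. Only press: do not pick up or shove the case, and leave the things lying round it where they are.

Things in the scene. Friction and masses are not known exactly. Their poses are not given: they have to be found in the camera images.
- case: closed red steel tool case standing loose on the bench, about 2.6 kg: 210 mm along its x (front to back), 300 mm along its y (width). Origin at the centre of its underside; x points to the hinge side, away from the robot, y to the left, z up. The black front rail (x from -105 to -58 mm, full width, top 92 mm up) carries the two yellow push buttons; the red lid covers the rest, top 108 mm up, its front edge at x = -55 mm, 20 mm behind the buttons' rear edges
- catch_left_top (a point): centre of the top face of the left (+y) yellow push button (22 mm along the case's y, 18 mm along its x, standing 12 mm proud of the black rail, 4 mm when fully down); it goes down with the button. At rest it lies at x = -84 mm, y = +32 mm, z = +104 mm in the case's frame. The two buttons are 64 mm apart, centre to centre
- catch_right_top (a point): centre of the top face of the right (-y) yellow push button (22 mm along the case's y, 18 mm along its x, standing 12 mm proud of the black rail, 4 mm when fully down); it goes down with the button. At rest it lies at x = -84 mm, y = -32 mm, z = +104 mm in the case's frame. The two buttons are 64 mm apart, centre to centre
- catch_left (a joint): the left (+y) push catch seen from the robot's side: travel in m. 0 = up, grows as the yellow button is pushed straight down, 0.008 = fully down. A spring of about 2 N at the start and 6 N fully down returns it when let go (so some 12 N in all for the pair). From about 0.0045 down its bolt is clear of the lid's keeper all the way up
- catch_right (a joint): the right (-y) push catch seen from the robot's side: travel in m. 0 = up, grows as the yellow button is pushed straight down, 0.008 = fully down. A spring of about 2 N at the start and 6 N fully down returns it when let go (so some 12 N in all for the pair). From about 0.0045 down its bolt is clear of the lid's keeper all the way up
- lid (a joint): lid angle in rad, hinged along the case's rear edge (x = +100 mm, 85 mm up). 0 = shut. Each catch alone keeps it shut; with both down a spring with a damper lifts it, quickly at first and then ever more slowly: past 0.16 after about 1.5 s, past 0.2 after about 2.5 s, to rest at about 0.26 (front edge 40 mm higher). If a catch is let go before about 0.16 the lid is caught again by a safety tooth at about 0.09
- lid_edge (a point): middle of the lid's top front edge, 107 mm up when shut; rises and swings with the lid
- glue: bystander, to be left alone: yellow wood-glue bottle with an orange cap, 56 mm across, 165 mm tall, standing; origin at the centre of its underside
- screw_jar: bystander, to be left alone: amber glass jar of screws with a steel lid, 64 mm across, 75 mm tall, standing; origin at the centre of its underside
- tape: bystander, to be left alone: orange tape measure standing on edge, 68 x 34 x 64 mm; origin at the centre of its underside
- pencil: bystander, to be left alone: flat green carpenter's pencil lying down, 175 x 14 x 9 mm, long along its x; origin at the centre of its underside
- square: bystander, to be left alone: try square lying flat, dark wood stock 115 mm long and steel blade 155 mm long (about 170 x 115 x 18 mm in all); origin under the middle
- offcut: bystander, to be left alone: pine offcut, 135 x 58 x 38 mm, long along its x; origin at the centre of its underside
- screwdriver: bystander, to be left alone: screwdriver with a blue handle lying down, 200 mm long along its x, under 35 mm high; origin on its underside near the middle

How it is judged (in metres and radians):
On the way, in this order (a step that is already met when the one before it is completed fails the run):
1. both catches are down together (value of joint each of catch_left, catch_right above 0.003 m), for 0.2 s.
2. the lid has risen past its safety tooth with both catches still held down (all of step 1 and value of joint lid above 0.17 rad), for 0.1 s.
At the end, for the whole second after the job is handed in: The lid stands ajar by itself (0.19 to 0.5 rad), both catches have sprung back up (less than 1.5 mm down), and the case stands flat within 20 mm of where it was (value of joint lid between 0.19 and 0.5 rad and value of joint each of catch_left, catch_right below 0.0015 m and distance of case from where it was at the start of the episode below 0.02 m and linear speed of case below 0.01 m/s and angle between case's own z axis and vertical below 0.03 rad); the robot touches nothing.
It fails at once if the case is lifted or tipped (height (world z) of case above 0.012 m or angle between case's own z axis and vertical above 0.12 rad).
It fails at once if the case is shoved more than 30 mm (distance of case from where it was at the start of the episode above 0.03 m).
It fails at once if a bystander is moved more than 30 mm (distance of any of glue, screw_jar, tape, pencil, square, offcut, screwdriver from where it was at the start of the episode above 0.03 m).
It also fails if it takes over 35 s, if anything falls off the work surface, if the arm or the gripper's body presses on something with over 40 N, if the wrist force passes 120 N, or if a joint passes its speed limit or range.

## Working session

There is one attempt and no reset: what is moved stays moved. The work goes in short steps, Python scripts to look and compute and a shell command to move; the robot and the scene stay as the last step left them, time stands still between calls to the robot, and variables do not carry over. Pictures are saved under pics/ and viewed, on a budget of 10 in all, crops included, one or two more only if the job needs it, and the job is handed in when it is done.

```bash
ls; mkdir -p pics; cat > h.py <<'E'
import numpy as np, cv2
from cell import manip, imaging
from scipy.spatial.transform import Rotation as R
def att(a):
    a=np.array(a,float)
    return a if a.shape==(3,3) else R.from_euler('xyz',a).as_matrix()
def pts(f):
    z=f['range_z'];K=np.array(f['K']);v,u=np.mgrid[:480,:640]
    c=np.stack([(u-K[0,2])/K[0,0]*z,-(v-K[1,2])/K[1,1]*z,-z],-1)
    return c@att(f['attitude']).T+np.array(f['eye'])
E
python3 - <<'E'
from h import *
s=manip.read_state();print(s, manip.tcp_to_grasp)
ims=[]
for n in ['top','scene']:
    f=imaging.grab_frame(n);print(n,{k:f[k] for k in f if k not in('image','range_z')})
    im=f['image'];cv2.imwrite(f'pics/{n}.png',im[...,::-1])
    P=pts(f);h=cv2.cvtColor(im,cv2.COLOR_RGB2HSV)
    m=((h[...,0]>20)&(h[...,0]<35)&(h[...,1]>120)&(h[...,2]>100)).astype(np.uint8)
    k,l,st,c=cv2.connectedComponentsWithStats(m)
    for i in range(1,k):
        if st[i,4]>30: print('yel',st[i],c[i],np.median(P[(l==i)&(f['range_z']>0)],0))
    m=(((h[...,0]<6)|(h[...,0]>174))&(h[...,1]>130)&(h[...,2]>60)).astype(np.uint8)
    k,l,st,c=cv2.connectedComponentsWithStats(m)
    for i in range(1,k):
        if st[i,4]>200: print('red',st[i],c[i],np.median(P[(l==i)&(f['range_z']>0)],0))
E
```

```text
pics
{'time': 0.0, 'joint_pos': array([-1.20249665e+00,  3.07597600e-01,  1.50767580e+00,  1.89135646e-05,
        1.32837487e+00, -7.35030564e-02]), 'joint_velocities': array([-2.29873110e-04,  4.52586185e-05, -5.58223845e-04,  3.73325321e-04,
       -2.43790740e-04,  1.73601847e-03]), 'tau': array([-4.35408792e-04, -4.57548559e+01, -2.51918864e+01,  6.19878574e-05,
        1.32683929e-02, -1.18145707e-06]), 'tcp_pos': array([ 245.71165682, -519.48725267,  403.76565717]), 'tool_rot': array([-1.57062707,  0.00204872, -1.12899798]), 'ft_force': array([0.11735546, 0.45252453, 0.06003743]), 'moment': array([ 0.02967491, -0.01422376, -0.07342464]), 'finger_gap': 85.37016659921969} 154.70000000000002
top {'K': array([[469.87380557,   0.        , 310.96621804],
       [  0.        , 469.87380557, 235.1929129 ],
       [  0.        ,   0.        ,   1.        ]]), 'eye': array([ 398.68719725,   -5.35450192, 1162.43084603]), 'attitude': array([ 0.16092042,  0.01021253, -1.57907019])}
yel [357 245  10  10  83] [361.48192771 249.3373494 ] [ 537.33691925 -110.65424197  103.16139698]
yel [385 24
[... 174 characters left out ...]
  109.07603437]
scene {'K': array([[482.78491659,   0.        , 314.48167416],
       [  0.        , 482.78491659, 246.46000568],
       [  0.        ,   0.        ,   1.        ]]), 'eye': array([ 936.39691623, -616.85232334, 1104.35745532]), 'attitude': array([ 0.61772782, -0.01605681,  0.53919682])}
yel [269 265  11  11  70] [273.77142857 270.18571429] [ 536.63629094 -112.62772156  103.89447656]
yel [252 284  11  10  73] [257.24657534 288.4109589 ] [ 531.44021482 -175.67399027  103.57118916]
yel [221 361  25  21 325] [232.38769231 370.62461538] [ 607.23100791 -374.28193034  112.22214757]
red [ 241  248  123  135 8844] [299.88274536 311.81965174] [ 652.34584053 -175.18157139  108.97234795]
```

View pics/top.png

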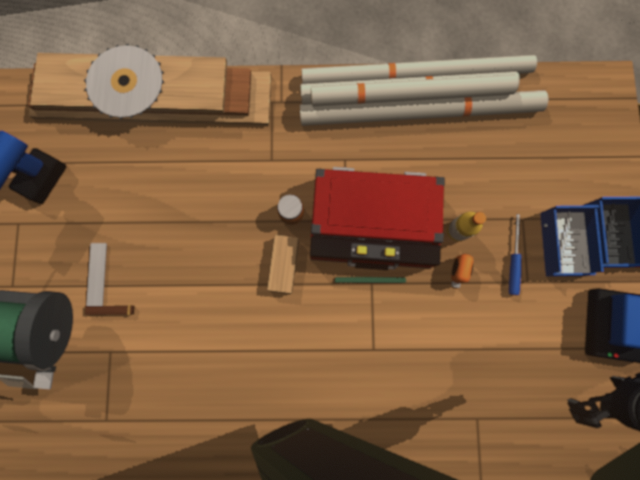

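```bash
cat > goal.py <<'E'
from h import *
import sys
# desired TCP: midpoint of buttons, case yaw; prints shift in tool axes (cm), turn (deg)
s=manip.read_state();p=np.array(s['tcp_pos']);T=R.from_euler('xyz',s['tool_rot'])
L=np.array([537,-111.6,103.6]);r=np.array([531.9,-174.8,103.6])
m=(L+r)/2;d=L-r;yaw=np.arctan2(d[1],d[0])-np.pi
g=m+[0,0,173+float(sys.argv[1])]
G=R.from_euler('xyz',[-np.pi/2,0,yaw])
print('t',s['time'],'shift cm',T.inv().apply(g-p)/10,'turn',(T.inv()*G).as_rotvec(degrees=True),'F',s['ft_force'],'gap',s['finger_gap'],'tcp',p, s['joint_pos'])
E
python3 goal.py 60
```

```text
t 0.1 shift cm [-21.65845743   6.7734078   42.19071302] turn [ 2.03239625e-02  2.99282582e+01 -1.06461650e-01] F [ 0.11626553  0.34556529 -0.27988958] gap 85.44569025567804 tcp [ 245.71240258 -519.50756482  403.8727744 ] [-1.20250122e+00  3.07492103e-01  1.50755223e+00 -1.90910225e-06
  1.32841855e+00 -7.35295127e-02]
```

The buttons show at about (362,250) and (390,252) on the black rail, and the approach over them is clear. The glue at (472,222) and the tape at (463,268) are to the right.

```bash
python3 -m pendant '[[[-1.8,0.5,3.5],[0,6,0],5],[[-3.6,1,7],[0,12,0],5],[[-5.4,1.5,10.5],[0,18,0],5],[[-7.2,2,14],[0,24,0],5],[[-9,2.5,17.5],[0,30,0],5]]' 20; python3 goal.py 60
```

```text
time: 0.52
tcp_pos: [366.0, -362.0, 379.1]
tool_rot: [-1.571, 0.001, -1.659]
ft_force: [0.1, -0.2, 0.5]
finger_gap: 50.1
t 0.5167 shift cm [-23.27531067   4.25764684  14.85893102] turn [ 0.02975897 -0.42143363 -0.03851051] F [ 0.07512295 -0.24362991  0.51161954] gap 50.09238042334386 tcp [ 366.02630434 -362.04452506  379.09800021] [-8.62033996e-01  2.45729282e-01  1.66647592e+00  1.21344402e-04
  1.23022914e+00  7.96598879e-01]
```

```bash
python3 -m pendant '[[[-3.6,0.5,2],[0,0,0],5],[[-7.2,1,4],[0,0,0],5],[[-10.8,1.5,6],[0,0,0],5],[[-14.4,2,8],[0,0,0],5],[[-18,2.5,10],[0,-0.4,0],5]]';python3 -m pendant '[[[-2.6,1,2.4],[0,0,0],5],[[-5.2,1.7,4.8],[0,0,0],5],[[-5.2,1.7,4.8],[0,0,0],5]]'; python3 goal.py 60
python3 - <<'E'
from h import *
f=imaging.grab_frame('wrist');im=f['image'];cv2.imwrite('pics/w1.png',im[...,::-1])
P=pts(f);h=cv2.cvtColor(im,cv2.COLOR_RGB2HSV)
m=((h[...,0]>20)&(h[...,0]<35)&(h[...,1]>120)&(h[...,2]>100)).astype(np.uint8)
k,l,st,c=cv2.connectedComponentsWithStats(m)
for i in range(1,k):
    if st[i,4]>100: print('yel',st[i],c[i],np.median(P[(l==i)&(f['range_z']>0)],0))
E
```

```text
time: 0.93
tcp_pos: [480.5, -190.5, 354.2]
tool_rot: [-1.571, 0.0, -1.646]
ft_force: [-1.6, -0.5, 0.2]
finger_gap: 50.1
time: 1.18
tcp_pos: [535.1, -140.0, 336.2]
tool_rot: [-1.57, 0.003, -1.641]
ft_force: [0.7, -1.5, 0.7]
finger_gap: 49.7
t 1.1833 shift cm [ 0.31974766 -0.04434297 -0.04650795] turn [-0.06722004  0.58275807 -0.16065502] F [ 0.69802617 -1.50326581  0.74813193] gap 49.69890652036249 tcp [ 535.13929412 -140.04193655  336.16607098] [-0.33339558  0.33804294  1.64848573  0.00329138  1.15464691  1.30642153]
yel [ 618   97   22   74 1149] [630.56570931 136.55091384] [ 593.06656693 -333.63752048   85.41746378]
yel [602 226  35  69 818] [619.19315403 252.35085575] [ 510.47985152 -359.57044366   63.82799631]
yel [ 259  238   36   31 1031] [276.35499515 253.01066925] [ 538.72500632 -110.51138597  103.74326508]
yel [ 358  239   37   31 1009] [376.12289395 254.22695738] [ 533.61133365 -173.07401652  103.75465079]
```

View pics/w1.png

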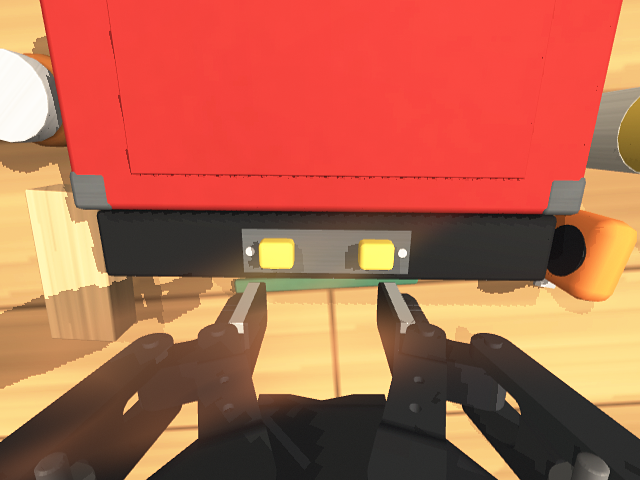

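The buttons are at (276,253) and (376,254) and the finger pads at about (250,305) and (395,305). Next I measure the fingertips in the same view to get their spacing and height.

```bash
python3 - <<'E'
from h import *
f=imaging.grab_frame('wrist');P=pts(f)
s=manip.read_state();T=R.from_euler('xyz',s['tool_rot'])
Q=T.inv().apply((P-s['tcp_pos']).reshape(-1,3)).reshape(P.shape)
for y in range(140,180,4):
    m=(f['range_z']>0)&(Q[...,1]>y)&(Q[...,1]<y+4)&(abs(Q[...,0])<60)&(abs(Q[...,2])<30)
    for sg in(1,-1):
        q=Q[m&(Q[...,0]*sg>0)]
        if len(q): print(y,sg,len(q),'x',q[:,0].min(),q[:,0].max(),'z',q[:,2].min(),q[:,2].max())
E
python3 goal.py 60
```

```text
140 1 297 x 22.708057257545835 36.81347009326334 z -10.132107867547735 12.772113767363004
140 -1 302 x -40.540634475647295 -26.640360945839177 z -10.051448215540319 12.903227382455446
144 1 269 x 22.708343033384516 36.581161298078335 z -9.76518845986196 12.938764139568391
144 -1 272 x -40.447775357059385 -26.693169857731252 z -10.277633990167079 12.741910098436707
148 1 254 x 22.66294510853835 36.907959540597815 z -10.622703239615696 12.853591675437512
148 -1 242 x -40.531384485254584 -26.638390503055046 z -10.34920083979353 12.809638317687345
152 1 227 x 22.688864139881762 36.85578377362103 z -9.845237866050343 12.627627513953648
152 -1 235 x -40.9843903400705 -26.68949690905054 z -9.47024318836682 12.839541232710673
156 1 217 x 22.719177662267896 36.55156424862232 z -10.251629586931319 12.6998249018035
156 -1 203 x -40.50588170319692 -26.741795750764084 z -10.172620375568023 12.732143615702727
160 1 172 x 22.773126296567742 36.413325308576965 z -9.620266786772206 12.962481498864694
160 -1 177 x -39.75541379475049 -26.748736084334066 z -9.832596805585183 12.517455324532108
164 1 128 x 22.7817869724163 34.35086672887693 z -10.028621005635971 12.662537104802377
164 -1 122 x -36.952381889928986 -26.76475527697869 z -10.087981092062206 12.536654209866462
168 1 30 x 22.832856904914426 23.19278528546068 z -5.706841954160163 9.791275364368925
168 -1 33 x -31.09714561471733 -26.782029356421397 z -5.986856971085037 11.273533305796837
t 1.2833 shift cm [0.01436377 0.01801743 0.22725143] turn [ 0.11223685  0.50874661 -0.01125745] F [-0.2819024   0.02779026  0.39169224] gap 50.02218377522337 tcp [ 532.19395051 -142.89412447  336.78465302] [-3.38855437e-01  3.35354853e-01  1.65104037e+00 -3.48501281e-04
  1.15714014e+00  1.30372370e+00]
```

```bash
python3 -m pendant '[[[0,2,0.2],[0,0.5,0],5.6],[[0,4,0.2],[0,0.5,0],5.6],[[0,5.8,0.2],[0,0.5,0],5.6],[[0,5.8,0.2],[0,0.5,0],5.6],[[0,5.8,0.2],[0,0.5,0],5.6]]'; python3 goal.py 0
python3 - <<'E'
from h import *
f=imaging.grab_frame('wrist');cv2.imwrite('pics/w2.png',f['image'][...,::-1])
E
```

```text
time: 1.7
tcp_pos: [532.4, -145.1, 279.1]
tool_rot: [-1.574, 0.0, -1.656]
ft_force: [-0.9, 0.1, 0.2]
finger_gap: 56.1
t 1.7 shift cm [-0.20687724  0.25162517  0.18504721] turn [ 0.17445295 -0.25882724 -0.02732643] F [-0.85679023  0.05877783  0.17302002] gap 56.06891740590402 tcp [ 532.43804322 -145.10595488  279.12090353] [-3.42497940e-01  4.01053204e-01  1.71851375e+00 -3.75520414e-04
  1.02509088e+00  1.31353290e+00]
```

View pics/w2.png

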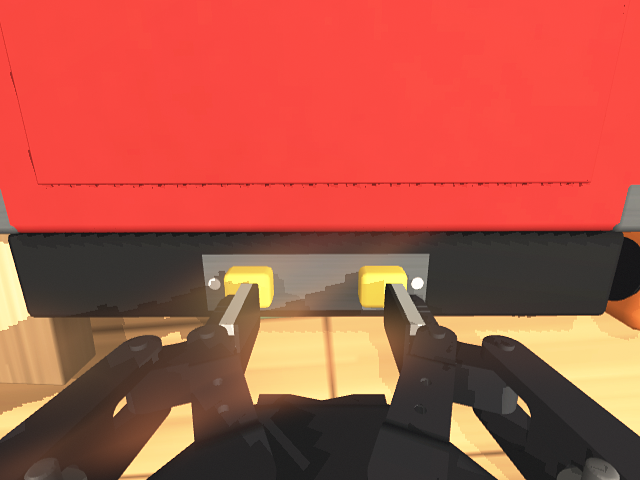

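The tips sit over the buttons: button centres (249,288) and (383,288), tip inner edges at columns 259 and 385. I shift 2 mm left and 2 mm forward, then press.

```bash
python3 -m pendant '[[[-0.2,0.2,0.2],[0,0,0],5.6],[[-0.2,0.5,0.2],[0,0,0],5.6],[[-0.2,0.9,0.2],[0,0,0],5.6],[[-0.2,1.2,0.2],[0,0,0],5.6]]';python3 goal.py 0
```

```text
time: 2.08
tcp_pos: [536.6, -142.8, 269.2]
tool_rot: [-1.567, -0.001, -1.654]
ft_force: [0.0, 0.7, 9.0]
finger_gap: 56.3
t 2.0833 shift cm [ 0.05941616 -0.73925065 -0.20525208] turn [-0.19171008 -0.16554718  0.06201677] F [1.10067018e-03 7.42833520e-01 8.96644547e+00] gap 56.263101429450614 tcp [ 536.56887378 -142.7889043   269.21376979] [-3.36089419e-01  4.15622741e-01  1.72483581e+00 -2.45741059e-04
  9.97623491e-01  1.31825088e+00]
```

```bash
python3 -m pendant '[[[0,0.2,0],[0,0,0],5.6],[[0,0.3,0],[0,0,0],5.6],[[0,0.3,0],[0,0,0],5.6],[[0,0.3,0],[0,0,0],5.6]]';python3 - <<'E'
from h import *
f=imaging.grab_frame('wrist');cv2.imwrite('pics/w3.png',f['image'][...,::-1])
E
```

```text
time: 2.42
tcp_pos: [536.5, -142.7, 266.6]
tool_rot: [-1.567, -0.001, -1.654]
ft_force: [-0.8, 0.6, 10.0]
finger_gap: 55.8
```

View pics/w3.png

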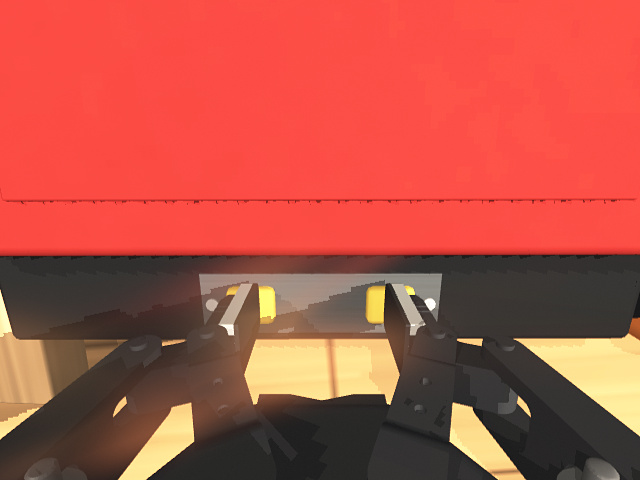

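Both tips bear on the yellow buttons at (250,304) and (387,304), with about 10 N in all (roughly 6 mm of travel each). I press 1 mm more and hold.

```bash
cat > lid.py <<'E'
from h import *
c=np.array([534.8,-143.2]);a=-np.radians(4.5);ex=np.array([np.cos(a),np.sin(a)]);ey=np.array([-ex[1],ex[0]])
for n in ['scene','top']:
    f=imaging.grab_frame(n);P=pts(f);h=cv2.cvtColor(f['image'],cv2.COLOR_RGB2HSV)
    red=((h[...,0]<6)|(h[...,0]>174))&(h[...,1]>130)&(f['range_z']>0)&(P[...,2]>100)
    p=P[red];X=(p[:,:2]-c)@ex-84;k=(X>-50)&(X<90)
    A=np.polyfit(X[k],p[k,2],1);print(n,k.sum(),'lid angle',-np.arctan(A[0]),'z at -50',np.polyval(A,-50))
    y=(h[...,0]>20)&(h[...,0]<35)&(h[...,1]>120)&(h[...,2]>90)&(f['range_z']>0)
    q=P[...,:2]-c;d=q@ex;e=q@ey
    for s in(1,-1):
        b=y&(abs(d)<20)&(abs(e-32*s)<22);print(' button',s,b.sum(),np.median(P[b],0) if b.any() else '')
s=manip.read_state();print(s['time'],s['ft_force'],s['tcp_pos'])
E
python3 -m pendant '[[[0,0.1,0],[0,0,0],5.6],[[0,0.1,0],[0,0,0],5.6],[[0,0.1,0],[0,0,0],5.6],[[0,0.1,0],[0,0,0],5.6],[[0,0.1,0],[0,0,0],5.6]]'
for i in 1 2 3; do python3 -m pendant '[[[0,0,0],[0,0,0],5.6],[[0,0,0],[0,0,0],5.6],[[0,0,0],[0,0,0],5.6],[[0,0,0],[0,0,0],5.6],[[0,0,0],[0,0,0],5.6]]'; done; python3 lid.py
```

```text
time: 2.88
tcp_pos: [536.5, -142.7, 265.8]
tool_rot: [-1.567, -0.001, -1.654]
ft_force: [-2.0, -0.1, 10.5]
finger_gap: 56.3
time: 3.3
tcp_pos: [536.5, -142.7, 265.8]
tool_rot: [-1.567, -0.001, -1.654]
ft_force: [-1.4, -0.7, 11.0]
finger_gap: 56.5
time: 3.72
tcp_pos: [536.5, -142.7, 265.8]
tool_rot: [-1.567, -0.001, -1.654]
ft_force: [-1.9, -0.2, 11.3]
finger_gap: 56.4
time: 4.13
tcp_pos: [536.5, -142.7, 265.8]
tool_rot: [-1.567, -0.001, -1.654]
ft_force: [-1.0, 1.3, 11.2]
finger_gap: 55.9
scene 7129 lid angle 0.19942966592664363 z at -50 139.87148803612527
 button 1 130 [ 545.04923328 -118.63658521  504.51159154]
 button -1 255 [ 537.3682543  -177.83698583  502.67808868]
top 3971 lid angle 0.24207994321678794 z at -50 144.38283803697107
 button 1 0 
 button -1 0 
4.2333 [-0.85989209  0.20620144 10.62702381] [ 536.50120018 -142.74025028  265.84377516]
```

The lid is rising, at about 0.2 rad. I hold about 2 s more, then retreat.

```bash

for i in 1 2 3 4 5; do python3 -m pendant '[[[0,0,0],[0,0,0],5.6],[[0,0,0],[0,0,0],5.6],[[0,0,0],[0,0,0],5.6],[[0,0,0],[0,0,0],5.6],[[0,0,0],[0,0,0],5.6]]'|grep -E "time|force"; done; python3 lid.py
```

```text
time: 4.65
ft_force: [-2.7, 0.2, 11.0]
time: 5.07
ft_force: [-1.9, -0.1, 11.4]
time: 5.48
ft_force: [-1.6, -0.6, 11.0]
time: 5.9
ft_force: [-1.7, 1.1, 9.9]
time: 6.32
ft_force: [-1.0, 0.5, 9.9]
scene 7164 lid angle 0.24999130896342756 z at -50 148.36189172493883
 button 1 139 [ 546.61010775 -115.67174861  504.48458243]
 button -1 268 [ 538.59359489 -177.49778753  502.06580214]
top 3952 lid angle 0.2882834526626747 z at -50 152.3407866255767
 button 1 0 
 button -1 0 
6.4167 [-2.06348953 -0.02720708 10.64644195] [ 536.48724616 -142.74290056  265.81766002]
```

```bash
python3 -m pendant '[[[0,-1,0],[0,0,0],5.6],[[0,-3,0],[0,0,0],5.6],[[0,-6,-1],[0,0,0],5.6],[[0,-9,-3],[0,0,0],5.6],[[0,-12,-5],[0,0,0],5.6]]'; python3 -m pendant '[[[3,0,-3],[0,0,0],5.6],[[6,0,-5],[0,0,0],5.6],[[9,0,-7],[0,0,0],5.6],[[12,0,-7],[0,0,0],5.6],[[12,0,-7],[0,0,0],5.6]]'; python3 lid.py
python3 - <<'E'
from h import *
f=imaging.grab_frame('scene');cv2.imwrite('pics/s2.png',f['image'][...,::-1])
E
```

```text
time: 6.83
tcp_pos: [485.8, -138.2, 384.7]
tool_rot: [-1.571, -0.0, -1.654]
ft_force: [-0.1, -0.6, 0.8]
finger_gap: 56.1
time: 7.25
tcp_pos: [405.4, -256.0, 384.6]
tool_rot: [-1.568, -0.005, -1.658]
ft_force: [1.0, -0.1, -0.4]
finger_gap: 55.9
scene 7175 lid angle 0.25665515240866843 z at -50 149.56131382535594
 button 1 68 [ 536.6611716  -112.16568769  103.70547537]
 button -1 71 [ 531.61782003 -176.12916037  104.37769094]
top 7286 lid angle 0.24367878343464755 z at -50 148.1022167395766
 button 1 88 [ 537.62052887 -110.55369825  102.85797034]
 button -1 86 [ 532.33136163 -172.97464589  103.51025653]
7.35 [0.49617506 0.07060903 0.09689816] [ 405.95152892 -252.87885585  383.97999727]
```

View pics/s2.png

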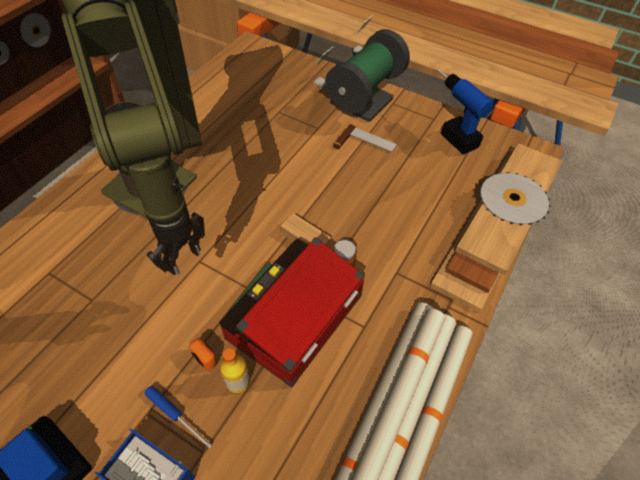

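The lid is ajar, with both buttons up at (257,291) and (274,271). The arm is clear and the bystanders are in place.

```bash
python3 -c "
from cell import manip;print(manip.job_done())"
```

```text
the job is handed in; nothing more can be done
None
```

The case is open: I pressed both yellow catches down together with the fingertips 56 mm apart (about 10–11 N in all) and held them for about 4 s. I then backed straight up and moved clear, and handed the job in about 7.4 s into the 35 s allowed.

- **Lid:** it stands ajar at 0.257 rad in the scene camera and 0.244 rad in the top camera. While the arm was still pressing, the two views disagreed by about 0.04 rad, probably because the arm blocked part of the top view.
- **Catches:** both are back up, with their tops at 103–104 mm, the same as at the start.
- **Case:** the buttons are within about 2 mm of where they started, so the case has not shifted beyond camera accuracy.
- **Bystanders:** they look untouched in the last picture, though I did not measure them.
- **Robot:** it touches nothing, and the wrist force reads about zero.

No check failed. The catch travel while held (about 6–7 mm) is worked out from the force and the tool height; I had no direct reading of it.

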